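Slide a flat fixing plate off the table edge and stack it in the nest

TASK

One full-length, wide flat steel plate is left in the feed track on the packing table; it belongs on top of the two narrower straps in the grey stacking nest, squarely inside the corners and flat on the stack. The track gives no room to grip it, so slide it along until it sticks out well over the table's right-hand end, take it by that end, and lay it crosswise on top of the nest's corners and let go; then take it again by the middle, turn it and lower it in through the finger gaps. Set it down each time rather than letting it drop, and leave everything else on the table where it is.

Things in the scene. Friction and masses are not known exactly. Their poses are not given: they have to be found in the camera images.
- plate: the loose flat steel plate, 150 x 66 x 2.5 mm, about 0.17 kg, four punched holes along its middle, no lip or handle. Lies flat on the table top in the feed track, which leaves no room for fingers at its sides; it slides under a fingertip pressed on it with some 8 to 12 N. Both ends and faces are alike. Origin: centre of its underside; x along its length, y across, z up
- track: feed track for such plates, screwed to the table: two straight aluminium bars 6 mm high and 12 mm wide, 71 mm apart, 312 mm long, with a stop bar across the inner end and no floor. It runs square to the table's right-hand end within 0.12 rad and is open there. Origin: middle of its open end, on the table, 8 mm inside the table's edge; x along the track away from the edge, z up
- plate_end_a (a point): middle of the plate's short edge at its own +x end, half way up its thickness
- plate_end_b (a point): middle of the plate's short edge at its own -x end, half way up its thickness
- table_end (a point): point on the top edge of the table's right-hand end (the -y end, crank on the leg below), at x = 0.49. The edge is straight along x; the blue top lies on its +y side, is 30 mm thick and its surface is at this point's height. Beyond the edge (-y) is free air with nothing in the way for 0.1 m below the top
- nest: grey stacking nest screwed to the table, holding two steel straps as long as the plate but narrower. Foot flange 200 x 110 x 5 mm, a plinth on it, and four L-shaped corner angles 7 mm thick, up to 62 mm above the table, around a space 155 x 71 mm (2.5 mm to spare each side of the plate); outside they measure 169 x 85 mm. Origin: centre of its foot, on the table; x along its length, y across, z up
- nest_floor (a point): centre of the top of the plinth (150 x 50 mm), 30 mm above the table, under the two stacked straps (each 150 x 52 x 2.5 mm): the plate's underside comes to rest 5 mm above this point. Midway along each long side, between the corner angles, is a finger gap 50 mm wide, open down to the flange; each short side is open by 27 mm
- nest_rim (a point): middle of the nest at the height of the flat tops of its corner angles, 62 mm above the table. A plate laid here crosswise (its length along the nest's y, centred) lies on the four angles across the finger gaps, its ends sticking out 32 mm past them, its middle over the open nest, 27 mm above the stack
- stack_top: the upper of the two straps already in the nest, 150 x 52 x 2.5 mm, with the same kind of axes as the plate; origin: centre of its underside
- short_plate: bystander: a shorter plate of the same make, 95 x 66 x 2.5 mm, lying on the table outside the track, on the robot's side of the nest; not wanted. Origin: centre of its underside, x along its length
- jar: bystander: clear glass jar with a tin lid, 70 mm across, 85 mm high; origin: centre of its foot
- drinks_bottle: bystander: aluminium drinks bottle, 66 mm across, 200 mm high; origin: centre of its foot
- frame: bystander: small walnut picture frame lying face up, 180 x 130 x 16 mm; origin: centre of its underside
- insulator: bystander: ribbed white ceramic post insulator with a steel stud, 60 mm across, 84 mm high; origin: centre of its foot
- dispenser: bystander: black tape dispenser, 155 x 58 x 84 mm; origin: centre of its underside

How it is judged:
On the way, in this order (a step that is already met when the one before it is completed fails the run):
1. the plate has been slid until one end sticks out at least 20 mm over the table's right-hand end, and still lies flat on the table (world y of any of plate_end_a, plate_end_b below -0.28 m and height (world z) of plate below 0.004 m and angle between plate's own z axis and vertical below 0.05 rad), for 0.2 s.
2. the plate has been carried to the nest and lies crosswise on the tops of its corner angles, let go (horizontal distance between plate and nest_rim below 0.055 m and z of plate in the frame of nest between 0.059 and 0.066 m and angle between plate's own z axis and vertical below 0.06 rad and angle between the x axis of plate and the y axis of nest, either way round below 0.45 rad and contact force between plate and the fingers below 0.05 N and contact force between plate and nest above 0.3 N and linear speed of plate below 0.02 m/s), for 0.2 s.
3. the plate has been taken again by the middle and lifted off the corner angles (contact force between plate and the fingers above 0.5 N and horizontal distance between the grasp point and plate below 0.03 m and z of plate in the frame of nest above 0.068 m), for 0.1 s.
At the end, for the whole second after the job is handed in: the plate lies still and flat (within 0.03 rad) on the two straps in the nest, inside the corner angles: within 6 mm and 0.06 rad of the nest's own centre and direction, its underside 35 mm above the table within 2 mm, the two straps still under it (horizontal distance between plate and nest_floor below 0.006 m and angle between the x axis of plate and the x axis of nest, either way round below 0.06 rad and z of plate in the frame of nest_floor between 0.0035 and 0.007 m and angle between plate's own z axis and vertical below 0.03 rad and linear speed of plate below 0.01 m/s and z of stack_top in the frame of nest_floor between 0.0015 and 0.004 m and contact force between plate and stack_top above 0.3 N); the robot touches nothing.
It fails at once if the plate dropped: moving faster than 0.4 m/s (a fall of about 8 mm) with no finger on it (linear speed of plate above 0.4 m/s and contact force between plate and the fingers below 0.02 N).
It fails at once if a bystander moved by more than 20 mm or, if it stands, tipped (distance of any of jar, drinks_bottle, frame, insulator, dispenser, short_plate from where it was at the start of the episode above 0.02 m or angle between any of jar, drinks_bottle, frame, insulator, dispenser, short_plate's own z axis and vertical above 0.35 rad).
It also fails if it takes over 70 s, if anything falls off the work surface, if the arm or the gripper's body presses on something with over 40 N, if the wrist force passes 120 N, or if a joint passes its speed limit or range.

ROBOT

A 6-joint arm with a two-finger parallel gripper is mounted at the origin on the work surface. World frame = base frame: x ahead of the robot, y to its left, z up, the work surface at z = 0. Lengths are in m, angles in rad, forces in N, time in s.
With the tool pointing down it reaches from about 0.15 to 0.775 m from the base axis. Payload 6.1 kg.
Tool frame: the origin (TCP) lies on the centre line of the jaws, within the pads' length; the fingertips stand 11 mm ahead of it and the grasp point (between the pads) lies 8 mm behind it (tip_extent is the distance from the TCP to the fingertips, in m); z points along the fingers, y is the direction in which the jaws open and shut (so a half turn about z gives the same grasp; the last joint's range is limited). The gripper opens to 85 mm and grips with 20 to 120 N. Pads are 22 mm wide; open, the fingers measure 114 mm over their backs; the gripper's body (76 mm by 85 mm) begins 54 mm behind the grasp point. The pads swing forward as they close: fully open they stand 13 mm farther back than shut.
Start: joints at [1.25, 0.126, -0.04, 1.405, 0, 1.571], TCP at [0.166, 0.498, 0.242] pointing down, gripper open.
Joint ranges: [-2.72, 2.72], [-0.95, 1.95], [-1.27, 1.35], [-1.78, 2.02], [-1.46, 1.47], [-3.14, 3.14]. Speed limits (rad/s): [2.39, 2.39, 3.01, 3.14, 3.14, 3.14].

INTERFACE

Orientations are given as a rotation vector (axis times angle).
In Python, from workcell import get_state, grab_frame, job_done, tip_extent gives the robot as it stands. The module is installed in compiled form; this text tells all that it offers.
- The arm moves only by the tool servo_tool, never from a script. Its arguments are lists of equal length, an entry for each row: "translation": the shift along the tool's x, y, z in mm, a list of three; "rotation": the turn, a rotation vector about the tool's x, y, z in rad, a list of three; "jaw": the opening, from 0 (shut) to 1 (fully open). In form: {"translation": [[tx, ty, tz], ...], "rotation": [[wx, wy, wz], ...], "jaw": [jaw, ...]}. A call has 1 to 20 rows; each row shifts and turns the commanded pose from where the row before left it, along the tool's axes as they then stand; what a row does not reach is not made up. A row lasts 1/8 s, in which the tool goes at most 62.5 mm and 10.7 degrees, less where a joint would pass 70% of its speed; a pose out of reach is approached as far as the arm can. A call is refused whole if a number of a shift passes 62.5 or a number of a turn 0.188, either way. A call with a gripper value outside its range is refused whole. The fingers move at their own pace and stop on an object; "squeeze" is the grip in N (left out, the last holds). Time passes only in rows, so rows that do not move let the fingers close. It gives the time, the measured TCP pose, the force and the opening at its end, in the units of the state.
- get_state(): the state, without advancing time (a new reading comes with each control period).
- grab_frame(name): name is "side" or "top" or "wrist"; returns a dict with "image" (420x560x3 uint8, red, green, blue), "range_z" (420x560 float32, m along the optical axis (not along the pixel's ray), 0 where there is no reading), "fx", "fy", "cx", "cy" (pixels), "world_from_camera" (4x4, takes a point from camera to world coordinates). Camera axes: x right, y up, looking along -z (the intrinsics and any distortion apply to the point x, -y, -z); pixel columns grow to the right and rows downward; lengths in m; the calibration is good to about 2 mm. A picture is of the moment at which its call begins.
- job_done(): hands the job in, once; it reports no verdict.
The state is a dict: "clock": time; "joints": joint angles; "dq": joint speeds; "tau": joint torques, N m; "eef_pos": TCP position; "orientation": TCP orientation; "wrist_force": force on the tool from outside, world axes, zero at the start; "moment": the same for the moment, N m; "grip_width": finger opening in m.
Only numpy, scipy, OpenCV 4.12 (cv2) and the standard library are available. Lean on these libraries where they do the work, as an engineer would, in place of code of your own. Each camera call takes 0.05 s, during which the arm holds its last target. There are 200 camera calls.

## Working session

There is one attempt and no reset: what is moved stays moved. The work goes in short steps, Python scripts to look and compute and a tool call to move; the robot and the scene stay as the last step left them, time stands still between calls to the robot, and variables do not carry over. Pictures are saved under pics/ and viewed, about 8 in all and at most 12, crops included, and the job is handed in when it is done.

Besides the shell and the picture viewer there is one more tool, called after "Request:" by a JSON object that holds its "api" and its "payload", one argument or row to a line. servo_tool: Moves the arm, as the interface text tells. Its arguments: {"type":"object","properties":{"translation":{"type":"array"},"rotation":{"type":"array"},"jaw":{"type":"array"},"squeeze":{"type":"number"}},"required":["translation","rotation","jaw"]}

```bash
mkdir -p pics; cat > h.py <<'E'
import numpy as np, cv2
from scipy.spatial.transform import Rotation as R
from workcell import get_state, grab_frame, job_done, tip_extent
def grab(n,save=None):
    f=grab_frame(n)
    if save: cv2.imwrite('pics/'+save+'.png',f['image'][:,:,::-1])
    return f
def ray(f,u,v):
    T=np.array(f['world_from_camera']); u=np.asarray(u,float);v=np.asarray(v,float)
    d=np.stack([(u-f['cx'])/f['fx'],-(v-f['cy'])/f['fy'],-np.ones_like(u)],-1)@T[:3,:3].T
    return T[:3,3],d
def onplane(f,u,v,z):
    o,d=ray(f,u,v); return o+d*((z-o[2])/d[...,2])[...,None]
def cloud(f):
    v,u=np.mgrid[:420,:560]; o,d=ray(f,u,v); P=o+d*f['range_z'][...,None]; P[f['range_z']<=0]=np.nan; return P
def proj(f,P):
    T=np.array(f['world_from_camera']); c=(np.asarray(P)-T[:3,3])@T[:3,:3]
    return np.stack([f['cx']-f['fx']*c[...,0]/c[...,2], f['cy']+f['fy']*c[...,1]/c[...,2]],-1)
def st():
    s=get_state(); print(s['clock'],np.round(s['eef_pos'],4),np.round(R.from_rotvec(s['orientation']).as_matrix(),3).tolist(),'F',np.round(s['wrist_force'],1),'w',s['grip_width'],'q',np.round(s['joints'],2)); return s
E
python3 - <<'E'
from h import *
s=st(); print(tip_extent, s['orientation'])
fs=[grab(n,n+'0') for n in ('top','side')]
for f in fs: print(f.keys(),f['fx'],f['cx'],np.round(f['world_from_camera'],3).tolist())
cv2.imwrite('pics/both0.png',cv2.resize(np.vstack([f['image'] for f in fs])[:,:,::-1],None,fx=.7,fy=.7))
import pickle; pickle.dump(fs,open('f0.pkl','wb'))
E
```

```text
0.0 [0.1654 0.4978 0.2415] [[-0.949, 0.315, -0.0], [0.315, 0.949, -0.002], [-0.0, -0.002, -1.0]] F [ 0.6 -0.9  1. ] w 0.08551595673563635 q [ 1.25  0.13 -0.04  1.41 -0.    1.57]
0.011 [-5.01748144e-01 -3.10105266e+00  2.45356729e-03]
dict_keys(['image', 'range_z', 'fx', 'fy', 'cx', 'cy', 'world_from_camera']) 420.438667589585 280.8602817030301 [[0.005, 0.997, -0.083, 0.396], [-1.0, 0.007, 0.029, 0.173], [0.029, 0.083, 0.996, 1.156], [0.0, 0.0, 0.0, 1.0]]
dict_keys(['image', 'range_z', 'fx', 'fy', 'cx', 'cy', 'world_from_camera']) 525.1253269422442 276.09925387610986 [[0.94, 0.23, -0.25, 0.19], [-0.34, 0.655, -0.675, -0.65], [0.008, 0.72, 0.694, 0.87], [0.0, 0.0, 0.0, 1.0]]
```

View pics/top0.png

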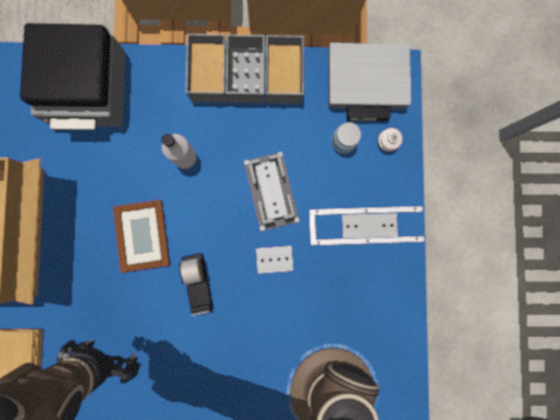

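View pics/side0.png

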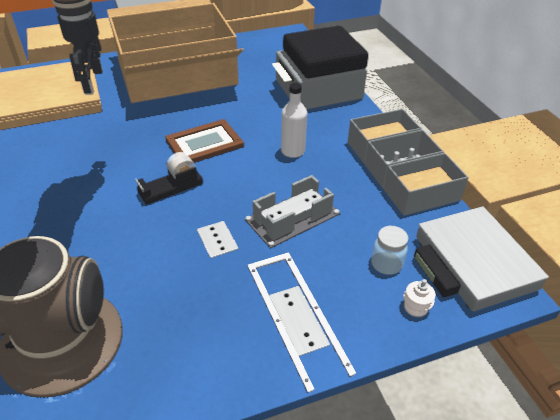

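Top view: plate at about u 342–397, v 212–238 in the track (u 312–424). The nest is near (271,190), the short plate at (274,259), the jar at (347,137) and the insulator at (390,140). Next I'll measure these.

```bash
python3 - <<'E'
from h import *
import pickle
fs=pickle.load(open('f0.pkl','rb')); f=fs[0]
im=f['image'].astype(int); nb=((im[...,2]-im[...,0])<60).astype(np.uint8)
def rect(box,z,thr=None):
    u0,u1,v0,v1=box; m=np.zeros_like(nb); m[v0:v1,u0:u1]=nb[v0:v1,u0:u1]
    n,l,s,c=cv2.connectedComponentsWithStats(m,connectivity=4); k=1+np.argmax(s[1:,4]); v,u=np.nonzero(l==k)
    P=onplane(f,u,v,z)[:,:2].astype(np.float32); r=cv2.minAreaRect(P); print(box,np.round(r[0],4),np.round(r[1],4),round(r[2],2),len(u),'px',u.min(),u.max(),v.min(),v.max()); return r
rect((336,405,211,242),.0025)   # plate
rect((300,423,200,252),.006)   # track
rect((240,305,145,236),.005) # nest
rect((250,300,240,280),.0025)
P=cloud(f)
# table edge
for v in (190,260,290):
    row=nb[v]; u=[i for i in range(400,450) if nb[v,i]][0]; print('edge',onplane(f,np.array([u-.5]),np.array([v]),0.))
# nest rim by height
for i,F in enumerate(fs):
    P=cloud(F); 
    m=(P[...,2]>.052)&(P[...,2]<.07)&(P[...,0]>.25)&(P[...,0]<.6)&(P[...,1]>.05)&(P[...,1]<.3)
    q=P[m][:,:2]; 
    if len(q): r=cv2.minAreaRect(q.astype(np.float32)); print('rim',i,len(q),r, np.median(P[m][:,2]))
cr=cv2.resize(f['image'][125:285,235:435],None,fx=4,fy=4)[:,:,::-1]; cv2.imwrite('pics/crop1.png',cr[:600])
E
```

```text
(336, 405, 211, 242) [ 0.4387 -0.1073] [0.0829 0.1904] 0.28 1829 px 336 404 211 241
(300, 423, 200, 252) [ 0.4405 -0.0954] [0.1016 0.3164] 2.19 2992 px 309 422 206 245
(240, 305, 145, 236) [0.5334 0.1677] [0.2025 0.1129] 14.34 2939 px 243 299 152 231
(250, 300, 240, 280) [0.3468 0.1573] [0.0707 0.0999] 4.48 955 px 256 293 245 273
edge [[ 0.5400934  -0.25643068  0.        ]]
edge [[ 0.34578578 -0.25745895  0.        ]]
edge [[ 0.26413975 -0.25828672  0.        ]]
rim 0 265 ((0.5313315391540527, 0.16756129264831543), (0.1627313196659088, 0.08509499579668045), 14.157747268676758) 0.0614873484705627
rim 1 490 ((0.5309627652168274, 0.1672741174697876), (0.1625930666923523, 0.08937080204486847), 13.984278678894043) 0.06034963991929021
```

View pics/crop1.png

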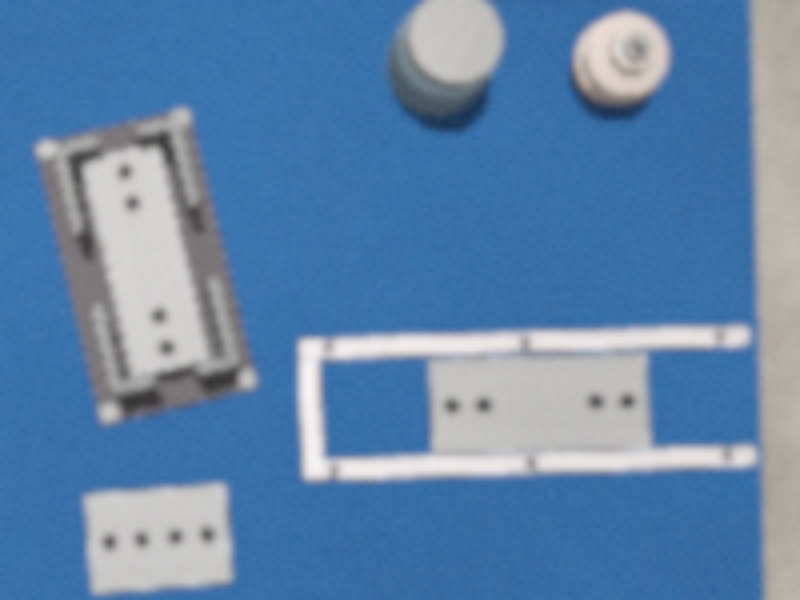

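The crop shows the plate corners at about (430,357), (648,352), (652,450) and (432,455), with open floor inside the track to its left. The nest's long axis is tilted about 14°, and its two straps are visible.

```bash
python3 - <<'E'
from h import *
import pickle
f=pickle.load(open('f0.pkl','rb'))[0]
def c(p,z):
    p=np.array(p,float); q=(p+.5)/4-.5; return onplane(f,q[:,0]+235,q[:,1]+125,z)[:,:2]
P=c([(430,357),(648,352),(652,450),(432,455)],.0025); print('plate',P.mean(0),np.linalg.norm(P-np.roll(P,1,0),axis=1))
d=(P[1]+P[2]-P[0]-P[3]); print('dir',np.arctan2(d[0],-d[1]))
for a,b in (((302,342),(746,328)),((304,478),(752,464))):
    Q=c([a,b],.006); d=Q[1]-Q[0]; print('bar',Q,np.linalg.norm(d),np.arctan2(d[0],-d[1]))
C=cloud(f)
for n,b in (('jar',(340,357,125,138)),('ins',(383,398,132,146)),('bottle',(160,178,132,150))):
    q=C[b[2]:b[3],b[0]:b[1]].reshape(-1,3); print(n,np.nanmedian(q,0),np.nanmax(q[:,2]))
E
```

```text
plate [ 0.43996475 -0.10625006] [0.06744834 0.15188856 0.06774696 0.15253935]
dir 0.02868229474726328
bar [[ 0.48099896  0.05917976]
 [ 0.49291289 -0.24926755]] 0.3086773106096684 0.038606296339106394
bar [[ 0.38793277  0.05789006]
 [ 0.3989968  -0.25126967]] 0.30935764284036504 0.03577215666391418
jar [ 0.68263459 -0.0321351   0.0846479 ] 0.09020402195717003
ins [ 0.66947139 -0.14897484  0.05594135] 0.08543712606779152
bottle [0.6284694  0.40878556 0.17238235] 0.20316458945038973
```

Request:
{"api": "servo_tool", "payload": {
  "translation": [
    [-32, -34, 5],
    [-32, -34, 5],
    [-32, -34, 5],
    [-32, -34, 5],
    [-32, -34, 5],
    [-32, -34, 5],
    [-32, -34, 10],
    [-32, -34, 15],
    [-32, -34, 15],
    [-32, -34, 15],
    [-32, -34, 15],
    [-32, -34, 15],
    [-32, -34, 15],
    [-31, -34, 12],
    [0, 0, 0]
  ],
  "rotation": [
    [0, 0, 0],
    [0, 0, 0],
    [0, 0, 0],
    [0, 0, 0],
    [0, 0, 0],
    [0, 0, 0],
    [0, 0, 0],
    [0, 0, 0],
    [0, 0, 0],
    [0, 0, 0],
    [0, 0, 0],
    [0, 0, 0],
    [0, 0, 0],
    [0, 0, 0],
    [0, 0, 0]
  ],
  "jaw": [0, 0, 0, 0, 0, 0, 0, 0, 0, 0, 0, 0, 0, 0, 0],
  "squeeze": 40
}}

```text
clock: 1.98
eef_pos: [0.4397, -0.0966, 0.0989]
orientation: [-0.508, -3.098, 0.0]
wrist_force: [-0.8, -0.9, -0.1]
grip_width: -0.0
```

Request:
{"api": "servo_tool", "payload": {
  "translation": [
    [0, 0, 0],
    [0, 0, 0],
    [0, 0, 0],
    [0, 0, 0],
    [0, 0, 0],
    [0, 0, 0],
    [0, 0, 0],
    [0, 0, 0]
  ],
  "rotation": [
    [0, 0, 0.173],
    [0, 0, 0.173],
    [0, 0, 0.173],
    [0, 0, 0.173],
    [0, 0, 0.173],
    [0, 0, 0.173],
    [0, 0, 0.176],
    [0, 0, 0]
  ],
  "jaw": [0, 0, 0, 0, 0, 0, 0, 0]
}}

```text
clock: 2.98
eef_pos: [0.4392, -0.0937, 0.1004]
orientation: [-2.178, -2.264, -0.0]
wrist_force: [-0.4, -0.4, -0.4]
grip_width: 0.0004
```

```bash
python3 - <<'E'
from h import *
st(); f=grab('wrist','w1'); print(np.round(f['world_from_camera'],3).tolist(),f['fx'])
E
```

```text
2.975 [ 0.4392 -0.0937  0.1004] [[-0.039, 0.999, -0.0], [0.999, 0.039, 0.0], [0.0, -0.0, -1.0]] F [-0.4 -0.4 -0.4] w 0.00040902866110296943 q [-0.21  0.03 -0.46  1.08  0.    1.32]
[[0.999, -0.038, -0.011, 0.436], [0.039, 0.953, 0.302, -0.015], [-0.001, -0.302, 0.953, 0.232], [0.0, 0.0, 0.0, 1.0]] 296.51988302120384
```

View pics/w1.png

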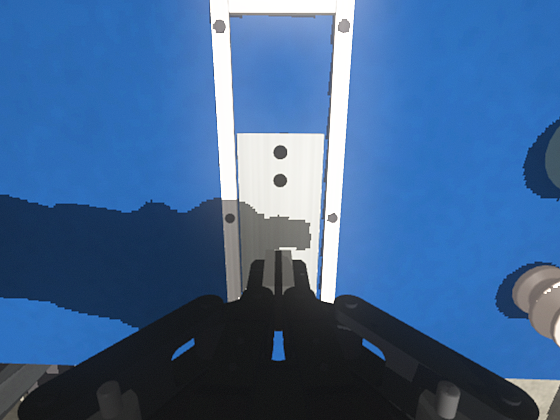

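The wrist view shows the plate's inner end at v≈133, u 237–324. The closed fingertips at about (280,255) are over plain plate and centred in the track. Now I'll lower them.

Request:
{"api": "servo_tool", "payload": {
  "translation": [
    [0, 0, 20],
    [0, 0, 20],
    [0, 0, 20],
    [0, 0, 15],
    [0, 0, 5],
    [0, 0, 2],
    [0, 0, 0]
  ],
  "rotation": [
    [0, 0, 0],
    [0, 0, 0],
    [0, 0, 0],
    [0, 0, 0],
    [0, 0, 0],
    [0, 0, 0],
    [0, 0, 0]
  ],
  "jaw": [0, 0, 0, 0, 0, 0, 0]
}}

```text
clock: 3.9
eef_pos: [0.44, -0.0945, 0.0188]
orientation: [2.18, 2.261, 0.001]
wrist_force: [-0.1, -1.0, 0.3]
grip_width: 0.0001
```

Request:
{"api": "servo_tool", "payload": {
  "translation": [
    [0, 0, 2],
    [0, 0, 1],
    [0, 0, 0]
  ],
  "rotation": [
    [0, 0, 0],
    [0, 0, 0],
    [0, 0, 0]
  ],
  "jaw": [0, 0, 0]
}}

```text
clock: 4.28
eef_pos: [0.4397, -0.0945, 0.0153]
orientation: [2.181, 2.261, 0.0]
wrist_force: [-0.5, -0.3, 0.3]
grip_width: -0.0001
```

Request:
{"api": "servo_tool", "payload": {
  "translation": [
    [0, 0, 1],
    [0, 0, 0.5],
    [0, 0, 0.5],
    [0, 0, 0]
  ],
  "rotation": [
    [0, 0, 0],
    [0, 0, 0],
    [0, 0, 0],
    [0, 0, 0]
  ],
  "jaw": [0, 0, 0, 0]
}}

```text
clock: 4.78
eef_pos: [0.4397, -0.0945, 0.0135]
orientation: [2.181, 2.261, 0.0]
wrist_force: [-1.4, 0.1, 3.7]
grip_width: 0.0002
```

Request:
{"api": "servo_tool", "payload": {
  "translation": [
    [0, 0, 0.5],
    [0, 0, 0]
  ],
  "rotation": [
    [0, 0, 0],
    [0, 0, 0]
  ],
  "jaw": [0, 0]
}}

```text
clock: 5.03
eef_pos: [0.4399, -0.0945, 0.0135]
orientation: [2.181, 2.261, 0.001]
wrist_force: [-3.7, 0.3, 8.9]
grip_width: -0.0001
```

Request:
{"api": "servo_tool", "payload": {
  "translation": [
    [-1, 0, 0.2],
    [-3, 0, 0],
    [-4, 0, 0],
    [-6, 0, 0],
    [-6, 0, 0]
  ],
  "rotation": [
    [0, 0, 0],
    [0, 0, 0],
    [0, 0, 0],
    [0, 0, 0],
    [0, 0, 0]
  ],
  "jaw": [0, 0, 0, 0, 0]
}}

```text
clock: 5.65
eef_pos: [0.4415, -0.1143, 0.0135]
orientation: [2.18, 2.261, 0.004]
wrist_force: [-0.8, 2.2, 6.5]
grip_width: 0.0003
```

```bash
cat >> h.py <<'E'
def inner_end():
    f=grab('wrist'); g=f['image'].astype(int); nb=(g[...,2]-g[...,0])<45
    ys=[]
    for u in (250,258,300,308):
        c=nb[60:240,u]; i=np.nonzero(c)[0]
        if len(i): 
            j=i[0]+60
            ys.append(onplane(f,np.array([u]),np.array([j-.5]),.0025)[0])
    print('inner end',np.round(ys,4))
E
python3 -c "
from h import *
inner_end()"
```

```text
inner end [[ 0.426  -0.0484  0.0025]
 [ 0.4298 -0.0483  0.0025]
 [ 0.4496 -0.0476  0.0025]
 [ 0.4534 -0.0474  0.0025]]
```

Request:
{"api": "servo_tool", "payload": {
  "translation": [
    [-3, 0, 0.3],
    [-6, 0, 0],
    [-6, 0, 0],
    [-6, 0, 0],
    [-6, 0, 0],
    [-6, 0, 0],
    [-6, 0, 0],
    [-6, 0, 0],
    [-6, 0, 0],
    [-4, 0, 0]
  ],
  "rotation": [
    [0, 0, 0],
    [0, 0, 0],
    [0, 0, 0],
    [0, 0, 0],
    [0, 0, 0],
    [0, 0, 0],
    [0, 0, 0],
    [0, 0, 0],
    [0, 0, 0],
    [0, 0, 0]
  ],
  "jaw": [0, 0, 0, 0, 0, 0, 0, 0, 0, 0]
}}

```text
clock: 6.95
eef_pos: [0.4437, -0.1694, 0.0135]
orientation: [2.18, 2.26, 0.004]
wrist_force: [0.3, 3.4, 8.5]
grip_width: 0.0002
```

```bash
python3 -c "
from h import *
inner_end()"
```

```text
inner end [[ 0.4283 -0.1036  0.0025]
 [ 0.432  -0.1034  0.0025]
 [ 0.4518 -0.1027  0.0025]
 [ 0.4556 -0.1026  0.0025]]
```

Request:
{"api": "servo_tool", "payload": {
  "translation": [
    [-3, 0, 0.1],
    [-6, 0, 0],
    [-6, 0, 0],
    [-6, 0, 0],
    [-6, 0, 0],
    [-6, 0, 0],
    [-6, 0, 0],
    [-6, 0, 0],
    [-6, 0, 0],
    [-3, 0, 0],
    [0, 0, 0]
  ],
  "rotation": [
    [0, 0, 0],
    [0, 0, 0],
    [0, 0, 0],
    [0, 0, 0],
    [0, 0, 0],
    [0, 0, 0],
    [0, 0, 0],
    [0, 0, 0],
    [0, 0, 0],
    [0, 0, 0],
    [0, 0, 0]
  ],
  "jaw": [0, 0, 0, 0, 0, 0, 0, 0, 0, 0, 0]
}}

```text
clock: 8.38
eef_pos: [0.4457, -0.2238, 0.0135]
orientation: [2.179, 2.259, 0.003]
wrist_force: [-0.6, 1.5, 9.2]
grip_width: -0.0003
```

```bash
python3 -c "
from h import *
inner_end()"
```

```text
inner end [[ 0.4302 -0.1575  0.0025]
 [ 0.434  -0.1578  0.0025]
 [ 0.4538 -0.1571  0.0025]
 [ 0.4576 -0.1569  0.0025]]
```

Request:
{"api": "servo_tool", "payload": {
  "translation": [
    [0, 0, -1],
    [0, 0, -5],
    [0, 0, -25],
    [0, 0, -40],
    [-20, 0, -20],
    [-34, 0, 0],
    [-14, 0, 0],
    [0, 0, 0],
    [0, 0, 0]
  ],
  "rotation": [
    [0, 0, 0],
    [0, 0, 0],
    [0, 0, 0],
    [0, 0, 0],
    [0, 0, 0],
    [0, 0, 0],
    [0, 0, 0],
    [0, 0, 0],
    [0, 0, 0]
  ],
  "jaw": [0, 0, 0, 0, 1, 1, 1, 1, 1]
}}

```text
clock: 9.55
eef_pos: [0.4463, -0.2905, 0.1027]
orientation: [-2.18, -2.26, -0.0]
wrist_force: [-0.1, -0.6, 0.2]
grip_width: 0.0854
```

```bash
python3 - <<'E'
from h import *
st(); f=grab('wrist','w2'); t=grab('top'); s=grab('side'); 
cv2.imwrite('pics/c2.png',np.hstack([f['image'],np.vstack([s['image'][240:420,180:420],t['image'][170:410,200:440]])])[:,:,::-1])
import pickle; pickle.dump([f,t,s],open('f2.pkl','wb'))
E
```

```text
9.55 [ 0.4463 -0.2905  0.1027] [[-0.036, 0.999, -0.001], [0.999, 0.036, 0.001], [0.001, -0.001, -1.0]] F [-0.1 -0.6  0.2] w 0.08540099888041953 q [-0.58  0.18 -0.29  1.11  0.    0.96]
```

View pics/c2.png

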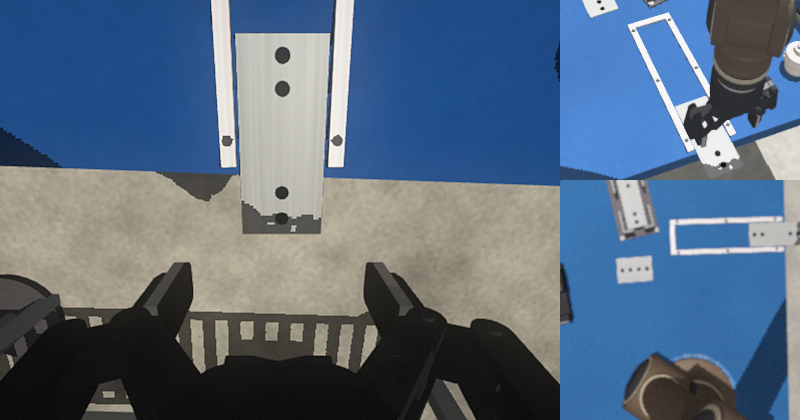

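In the wrist view the plate sticks out over the edge. Its outer corners are at (243,233) and (321,233) and its inner corners at (236,34) and (329,34). The open fingers straddle its line.

```bash
python3 - <<'E'
from h import *
import pickle
f,t,s=pickle.load(open('f2.pkl','rb'))
P=onplane(f,np.array([243,321.5,329,236]),np.array([233.5,233.5,34,34]),.0025); print(P.round(4),P.mean(0))
print(np.linalg.norm(P-np.roll(P,1,0),axis=1)); d=P[0]+P[1]-P[2]-P[3]; print('ang',np.arctan2(d[0],-d[1]))
print('mid outer',(P[0]+P[1])/2)
E
```

```text
[[ 0.4174 -0.3083  0.0025]
 [ 0.4835 -0.3059  0.0025]
 [ 0.4767 -0.1573  0.0025]
 [ 0.4124 -0.1596  0.0025]] [ 0.44751152 -0.23275984  0.0025    ]
[0.14881031 0.06617214 0.14875816 0.06433404]
ang 0.039936456279917286
mid outer [ 0.45048163 -0.30709123  0.0025    ]
```

Request:
{"api": "servo_tool", "payload": {
  "translation": [
    [-1.5, 3, 20],
    [0, 0, 30],
    [0, 0, 30],
    [0, 0, 20],
    [0, 0, 8],
    [0, 0, 4],
    [0, 0, 0]
  ],
  "rotation": [
    [0, 0, 0],
    [0, 0, 0],
    [0, 0, 0],
    [0, 0, 0],
    [0, 0, 0],
    [0, 0, 0],
    [0, 0, 0]
  ],
  "jaw": [1, 1, 1, 1, 1, 1, 1]
}}

```text
clock: 10.58
eef_pos: [0.4502, -0.2928, -0.0083]
orientation: [2.18, 2.261, 0.0]
wrist_force: [-0.4, -0.2, -0.1]
grip_width: 0.0852
```

Request:
{"api": "servo_tool", "payload": {
  "translation": [
    [0, 0, 0],
    [0, 0, 0],
    [0, 0, 0],
    [0, 0, 0],
    [0, 0, 0]
  ],
  "rotation": [
    [0, 0, 0],
    [0, 0, 0],
    [0, 0, 0],
    [0, 0, 0],
    [0, 0, 0]
  ],
  "jaw": [0.9, 0.8, 0.6, 0.5, 0.5],
  "squeeze": 60
}}

```text
clock: 11.2
eef_pos: [0.4501, -0.293, -0.0084]
orientation: [2.181, 2.26, 0.0]
wrist_force: [-0.7, 0.3, 4.8]
grip_width: 0.0639
```

Request:
{"api": "servo_tool", "payload": {
  "translation": [
    [0, 0, -1],
    [0, 0, -3],
    [0, 0, -6],
    [0, 0, -10],
    [0, 0, 0]
  ],
  "rotation": [
    [0, 0, 0],
    [0, 0, 0],
    [0, 0, 0],
    [0, 0, 0],
    [0, 0, 0]
  ],
  "jaw": [0.4, 0.4, 0.4, 0.4, 0.4],
  "squeeze": 80
}}

```text
clock: 11.82
eef_pos: [0.4504, -0.2931, 0.0122]
orientation: [2.18, 2.26, 0.0]
wrist_force: [-0.4, 0.0, -0.9]
grip_width: 0.0629
```

```bash
python3 - <<'E'
from h import *
st(); f=grab('wrist','w3'); t=grab('top'); s=grab('side'); 
C=cloud(f)
u0=280
for v in range(20,300,20): print(v,C[v,260].round(4),C[v,300].round(4))
cv2.imwrite('pics/c3.png',np.hstack([f['image'],np.vstack([s['image'][240:420,180:420],t['image'][170:410,200:440]])])[:,:,::-1])
E
```

```text
11.825 [ 0.4504 -0.2931  0.0122] [[-0.036, 0.999, 0.001], [0.999, 0.036, -0.001], [-0.001, 0.001, -1.0]] F [-0.4  0.  -0.9] w 0.06286401098759727 q [-0.58  0.25 -0.41  0.91 -0.    0.96]
20 [ 0.4399 -0.1815  0.0196] [ 0.4545 -0.181   0.0199]
40 [ 0.44   -0.188   0.0195] [ 0.4549 -0.1874  0.0197]
60 [ 0.4402 -0.1949  0.0206] [ 0.4552 -0.1943  0.0202]
80 [ 0.4402 -0.2017  0.0196] [ 0.4556 -0.2012  0.0199]
100 [ 0.4404 -0.209   0.0199] [ 0.4561 -0.2084  0.0198]
120 [ 0.4405 -0.2165  0.02  ] [ 0.4565 -0.2159  0.0206]
140 [ 0.4407 -0.2243  0.0202] [ 0.457  -0.2238  0.0193]
160 [ 0.4408 -0.2326  0.0194] [ 0.4574 -0.2318  0.0204]
180 [ 0.441  -0.2409  0.0203] [ 0.4579 -0.2401  0.0212]
200 [ 0.4412 -0.2494  0.0215] [ 0.4585 -0.2492  0.0201]
220 [ 0.4413 -0.2589  0.0206] [ 0.4589 -0.2581  0.0209]
240 [ 0.4415 -0.2682  0.0212] [ 0.4594 -0.2673  0.0218]
260 [ 0.4417 -0.2784  0.0208] [ 0.4601 -0.2776  0.0211]
280 [ 0.4419 -0.2887  0.0211] [ 0.4607 -0.2878  0.0214]
```

View pics/c3.png

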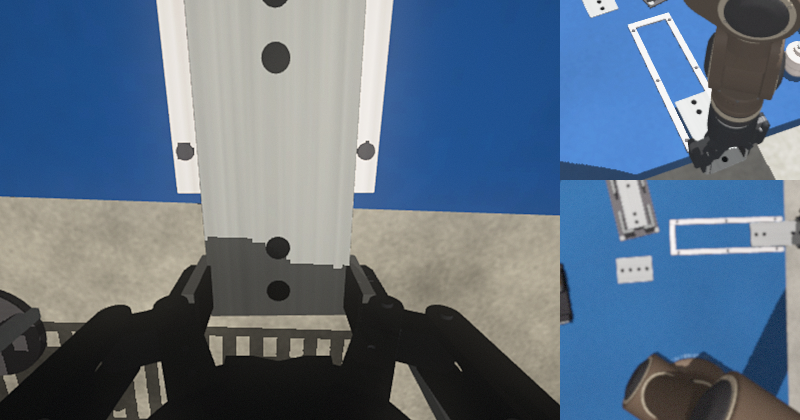

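The plate is held flat: top face at z≈0.020, with slope about 0.01. Now I'll lift it and carry it to the nest.

Request:
{"api": "servo_tool", "payload": {
  "translation": [
    [0, 0, -15],
    [0, 0, -30],
    [0, 0, -30],
    [0, 0, -25],
    [15, 4, -8],
    [30, 8, 0],
    [35, 10, 0],
    [35, 10, 0],
    [35, 10, 0],
    [35, 10, 0],
    [35, 10, 0],
    [35, 10, 0],
    [35, 10, 0],
    [35, 10, 0],
    [35, 10, 0],
    [25, 7, 0],
    [13, 2, 0],
    [0, 0, 0]
  ],
  "rotation": [
    [0, 0, 0],
    [0, 0, 0],
    [0, 0, 0],
    [0, 0, 0],
    [0, 0, 0],
    [0, 0, 0],
    [0, 0, 0],
    [0, 0, 0],
    [0, 0, 0],
    [0, 0, 0],
    [0, 0, 0],
    [0, 0, 0],
    [0, 0, 0],
    [0, 0, 0],
    [0, 0, 0],
    [0, 0, 0],
    [0, 0, 0],
    [0, 0, 0]
  ],
  "jaw": [0.4, 0.4, 0.4, 0.4, 0.4, 0.4, 0.4, 0.4, 0.4, 0.4, 0.4, 0.4, 0.4, 0.4, 0.4, 0.4, 0.4, 0.4]
}}

```text
clock: 14.22
eef_pos: [0.5458, 0.1097, 0.1188]
orientation: [-2.179, -2.262, 0.002]
wrist_force: [-0.5, 1.0, -1.5]
grip_width: 0.0624
```

Request:
{"api": "servo_tool", "payload": {
  "translation": [
    [0, 0, 0],
    [0, 0, 0],
    [0, 0, 0],
    [0, 0, 0],
    [0, 0, 0]
  ],
  "rotation": [
    [0, 0, -0.053],
    [0, 0, -0.053],
    [0, 0, -0.053],
    [0, 0, -0.053],
    [0, 0, 0]
  ],
  "jaw": [0.4, 0.4, 0.4, 0.4, 0.4]
}}

```text
clock: 14.85
eef_pos: [0.546, 0.108, 0.1192]
orientation: [-1.932, -2.477, 0.001]
wrist_force: [-0.6, 0.2, -2.1]
grip_width: 0.0627
```

```bash
python3 - <<'E'
from h import *
st(); f=grab('wrist','w4'); t=grab('top'); 
C=cloud(f)
m=(abs(C[...,2]-.13)<.02); m[290:]=False
q=C[m]; A=np.c_[q[:,:2],np.ones(len(q))]; print(len(q),np.linalg.lstsq(A,q[:,2],rcond=None)[0], np.median(q[:,2]))
print(cv2.minAreaRect(q[:,:2].astype(np.float32)))
cv2.imwrite('pics/c4.png',np.hstack([f['image'],t['image'][130:270,200:440].repeat(1,0)[:420] if 0 else cv2.resize(t['image'][100:310,200:320],(240,420))])[:,:,::-1])
E
```

```text
14.85 [0.546  0.108  0.1192] [[-0.244, 0.97, -0.0], [0.97, 0.244, -0.0], [-0.0, -0.0, -1.0]] F [-0.6  0.2 -2.1] w 0.06269117495374485 q [ 0.2   0.21 -0.21  1.15 -0.    1.52]
47987 [ 0.00711065 -0.03061983  0.12901428] 0.1272701407510439
((0.5315650701522827, 0.1653919219970703), (0.09017681330442429, 0.11980342119932175), 14.299383163452148)
```

View pics/c4.png

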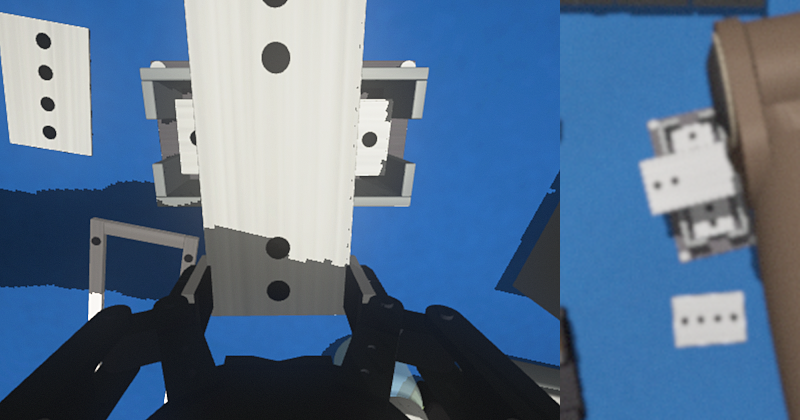

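The plate lies across the nest and is well centred; the rim corners show at (141,67), (429,67), (414,206) and (154,206). The far end droops about 0.03 rad, so I'll pitch the tool to cancel it, then lower.

Request:
{"api": "servo_tool", "payload": {
  "translation": [
    [0, 0, 10],
    [0, 0, 15],
    [0, 0, 15],
    [0, 0, 10],
    [0, 0, 5],
    [0, 0, 2],
    [0, 0, 0]
  ],
  "rotation": [
    [0, 0.015, 0],
    [0, 0.015, 0],
    [0, 0, 0],
    [0, 0, 0],
    [0, 0, 0],
    [0, 0, 0],
    [0, 0, 0]
  ],
  "jaw": [0.4, 0.4, 0.4, 0.4, 0.4, 0.4, 0.4]
}}

```text
clock: 15.82
eef_pos: [0.5463, 0.1103, 0.0624]
orientation: [-1.915, -2.461, -0.029]
wrist_force: [0.1, -0.6, -1.6]
grip_width: 0.0626
```

```bash
python3 - <<'E'
from h import *
st(); f=grab('wrist','w5'); C=cloud(f)
m=(abs(C[...,2]-.072)<.006); m[290:]=False; m[:, :215]=0; m[:,345:]=0
q=C[m]; A=np.c_[q[:,:2]-[.532,.1675],np.ones(len(q))]; print(len(q),np.linalg.lstsq(A,q[:,2],rcond=None)[0], np.median(q[:,2]))
E
```

```text
15.825 [0.5463 0.1103 0.0624] [[-0.245, 0.969, -0.007], [0.969, 0.246, 0.029], [0.03, 0.0, -1.0]] F [ 0.1 -0.6 -1.6] w 0.06257740515927952 q [ 0.18  0.25 -0.29  1.03  0.03  1.51]
37559 [-0.00278504  0.00955017  0.07243286] 0.07246059381686618
```

Request:
{"api": "servo_tool", "payload": {
  "translation": [
    [0, 0, 3],
    [0, 0, 2],
    [0, 0, 1],
    [0, 0, 0.5],
    [0, 0, 0]
  ],
  "rotation": [
    [0, 0, 0],
    [0, 0, 0],
    [0, 0, 0],
    [0, 0, 0],
    [0, 0, 0]
  ],
  "jaw": [0.4, 0.4, 0.4, 0.4, 0.4]
}}

```text
clock: 16.5
eef_pos: [0.546, 0.1104, 0.0557]
orientation: [-1.915, -2.46, -0.029]
wrist_force: [-0.5, -0.0, -1.3]
grip_width: 0.0625
```

Request:
{"api": "servo_tool", "payload": {
  "translation": [
    [0, 0, 0.5],
    [0, 0, 0.5],
    [0, 0, 0]
  ],
  "rotation": [
    [0, 0, 0],
    [0, 0, 0],
    [0, 0, 0]
  ],
  "jaw": [0.4, 0.4, 0.4]
}}

```text
clock: 16.88
eef_pos: [0.5461, 0.1104, 0.0547]
orientation: [-1.915, -2.46, -0.029]
wrist_force: [0.3, 0.8, -0.5]
grip_width: 0.0625
```

Request:
{"api": "servo_tool", "payload": {
  "translation": [
    [0, 0, 0.5],
    [0, 0, 0.5],
    [0, 0, 0]
  ],
  "rotation": [
    [0, 0, 0],
    [0, 0, 0],
    [0, 0, 0]
  ],
  "jaw": [0.4, 0.4, 0.4]
}}

```text
clock: 17.25
eef_pos: [0.5461, 0.1104, 0.0542]
orientation: [-1.915, -2.461, -0.029]
wrist_force: [-1.5, -1.5, 5.0]
grip_width: 0.0624
```

Request:
{"api": "servo_tool", "payload": {
  "translation": [
    [0, 0, 0],
    [0, 0, 0],
    [0, 0, 0],
    [0, 0, 0],
    [0, 0, 0],
    [0, 0, 0]
  ],
  "rotation": [
    [0, 0, 0],
    [0, 0, 0],
    [0, 0, 0],
    [0, 0, 0],
    [0, 0, 0],
    [0, 0, 0]
  ],
  "jaw": [0.78, 0.82, 0.9, 1, 1, 1],
  "squeeze": 20
}}

```text
clock: 18.0
eef_pos: [0.5461, 0.1104, 0.0537]
orientation: [-1.915, -2.46, -0.029]
wrist_force: [-1.2, -0.3, -0.0]
grip_width: 0.0852
```

```bash
python3 - <<'E'
from h import *
st(); f=grab('wrist','w5'); C=cloud(f)
m=(abs(C[...,2]-.065)<.004); m[290:]=False; m[:, :215]=0; m[:,345:]=0
q=C[m]; A=np.c_[q[:,:2]-[.532,.1675],np.ones(len(q))]; print(len(q),np.linalg.lstsq(A,q[:,2],rcond=None)[0], np.median(q[:,2]))
E
```

```text
18.0 [0.5461 0.1104 0.0537] [[-0.245, 0.969, -0.007], [0.969, 0.245, 0.029], [0.03, 0.0, -1.0]] F [-1.2 -0.3 -0. ] w 0.08524996172283093 q [ 0.18  0.25 -0.31  1.01  0.03  1.51]
37547 [-0.00035676  0.00115503  0.06440832] 0.06441308402790062
```

Request:
{"api": "servo_tool", "payload": {
  "translation": [
    [0, 0, -5],
    [0, 0, -15],
    [0, 0, -25],
    [0, 0, -30],
    [0, 0, -30],
    [0, 0, -15],
    [0, 0, 0]
  ],
  "rotation": [
    [0, 0, 0],
    [0, 0, 0],
    [0, -0.015, 0],
    [0, -0.015, 0],
    [0, 0, 0],
    [0, 0, 0],
    [0, 0, 0]
  ],
  "jaw": [1, 1, 1, 1, 1, 1, 1]
}}

```text
clock: 18.92
eef_pos: [0.5472, 0.1087, 0.1751]
orientation: [1.929, 2.478, 0.003]
wrist_force: [0.1, 0.2, -0.6]
grip_width: 0.0856
```

```bash
python3 - <<'E'
from h import *
import pickle
st(); f=grab('wrist','w6'); pickle.dump(f,open('f6.pkl','wb'))
E
```

```text
18.925 [0.5472 0.1087 0.1751] [[-0.245, 0.969, 0.003], [0.969, 0.245, 0.0], [-0.0, 0.003, -1.0]] F [ 0.1  0.2 -0.6] w 0.08564301429294302 q [ 0.2   0.19 -0.11  1.27 -0.    1.52]
```

View pics/w6.png

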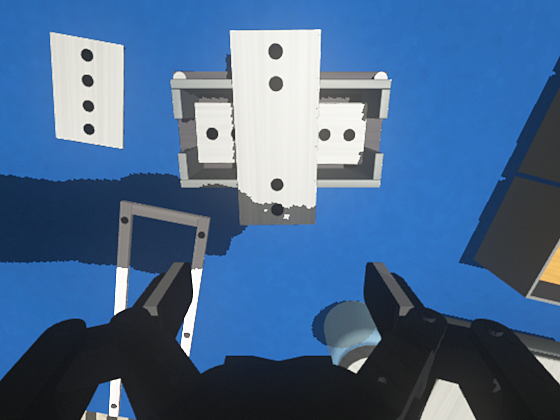

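The wrist view shows the plate lying flat across the nest, corners at about (230,30), (322,29), (316,224) and (239,224), with the rim corners around it. The nest is measured more finely here.

```bash
python3 - <<'E'
from h import *
import pickle
f=pickle.load(open('f6.pkl','rb'))
C=cloud(f); z=C[...,2]
print('strip z', np.nanmedian(z[105:155,205:228]),np.nanmedian(z[105:155,322:350]))
P=onplane(f,np.array([230,322,316.5,239]),np.array([29.5,29,224,224]),.0645); print('plate',P.mean(0),np.linalg.norm(P-np.roll(P,1,0),axis=1)); d=P[0]+P[1]-P[2]-P[3]; print(np.arctan2(-d[0],d[1]))
m=(abs(z-.0615)<.006); m[250:]=0; m[:,:140]=0; m[:,420:]=0
v,u=np.nonzero(m); q=onplane(f,u,v,.062)
m2=(u<225)|(u>328)
r=cv2.minAreaRect(q[m2][:,:2].astype(np.float32)); print('rim',r,m2.sum(),u.min(),u.max(),v.min(),v.max())
# per corner extreme pixels
for s in ((u<225),(u>328)):
    for t in (v<130,v>=130):
        k=s&t; print(u[k].min(),u[k].max(),v[k].min(),v[k].max())
# straps
cr=f['image'][60:200,160:400]; cv2.imwrite('pics/w6c.png',cv2.resize(cr,None,fx=3.3,fy=3.3,interpolation=cv2.INTER_CUBIC)[:,:,::-1])
E
```

```text
strip z 0.03484451993474791 0.03486927822399888
plate [0.53179148 0.16927859 0.0645    ] [0.14930101 0.06616626 0.14973077 0.06755936]
0.2567044968745563
rim ((0.5339587926864624, 0.17019055783748627), (0.16828881204128265, 0.08349453657865524), 14.201485633850098) 3201 170 390 29 224
170 224 79 117
177 224 152 186
329 390 79 117
329 382 152 186
```

View pics/w6c.png

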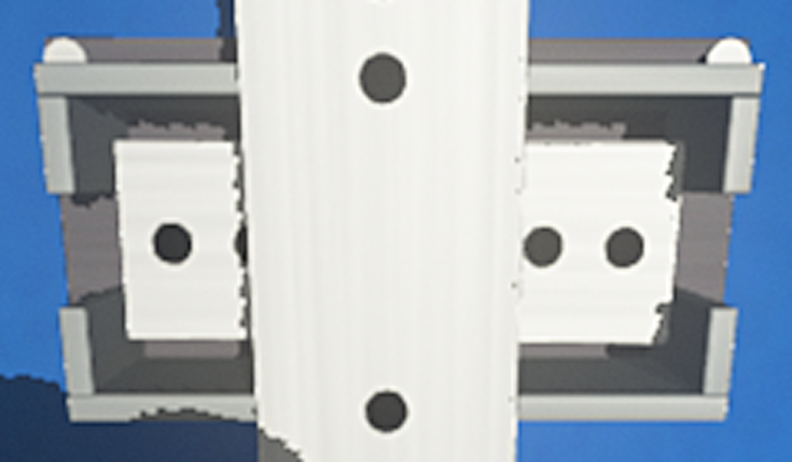

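Relative to the nest centre (0.534, 0.170, angle 0.248) the plate is about 2 mm off. Its centre is at (0.5318, 0.1693). I'll take it by the middle.

Request:
{"api": "servo_tool", "payload": {
  "translation": [
    [20, 0, 0],
    [25, 0, 0],
    [17.5, 0, 20],
    [0, 0, 30],
    [0, 0, 30],
    [0, 0, 22],
    [0, 0, 12],
    [0, 0, 6],
    [0, 0, 0]
  ],
  "rotation": [
    [0, 0, -0.009],
    [0, 0, 0],
    [0, 0, 0],
    [0, 0, 0],
    [0, 0, 0],
    [0, 0, 0],
    [0, 0, 0],
    [0, 0, 0],
    [0, 0, 0]
  ],
  "jaw": [1, 1, 1, 1, 1, 1, 1, 1, 1]
}}

```text
clock: 20.1
eef_pos: [0.5307, 0.1693, 0.0537]
orientation: [-1.918, -2.488, 0.0]
wrist_force: [1.1, -0.8, 0.4]
grip_width: 0.0852
```

Request:
{"api": "servo_tool", "payload": {
  "translation": [
    [0, 0, 0],
    [0, 0, 0],
    [0, 0, 0],
    [0, 0, 0],
    [0, 0, 0]
  ],
  "rotation": [
    [0, 0, 0],
    [0, 0, 0],
    [0, 0, 0],
    [0, 0, 0],
    [0, 0, 0]
  ],
  "jaw": [0.9, 0.8, 0.6, 0.5, 0.5],
  "squeeze": 40
}}

```text
clock: 20.72
eef_pos: [0.5313, 0.1693, 0.0548]
orientation: [1.918, 2.487, 0.002]
wrist_force: [-1.7, -0.6, 5.8]
grip_width: 0.0643
```

Request:
{"api": "servo_tool", "payload": {
  "translation": [
    [0, 0, -2],
    [0, 0, -6],
    [0, 0, -12],
    [0, 0, -20],
    [0, 0, -20],
    [0, 0, 0],
    [0, 0, 0],
    [0, 0, 0],
    [0, 0, 0],
    [0, 0, 0],
    [0, 0, 0],
    [0, 0, 0],
    [0, 0, 0],
    [0, 0, 0],
    [0, 0, 0],
    [0, 0, 0],
    [0, 0, 0]
  ],
  "rotation": [
    [0, 0, 0],
    [0, 0, 0],
    [0, 0, 0],
    [0, 0, 0],
    [0, 0, 0],
    [0, 0, 0],
    [0, 0, -0.1],
    [0, 0, -0.172],
    [0, 0, -0.172],
    [0, 0, -0.172],
    [0, 0, -0.172],
    [0, 0, -0.172],
    [0, 0, -0.172],
    [0, 0, -0.172],
    [0, 0, -0.172],
    [0, 0, -0.086],
    [0, 0, 0]
  ],
  "jaw": [0.5, 0.5, 0.5, 0.5, 0.5, 0.5, 0.5, 0.5, 0.5, 0.5, 0.5, 0.5, 0.5, 0.5, 0.5, 0.5, 0.5],
  "squeeze": 60
}}

```text
clock: 22.85
eef_pos: [0.5304, 0.169, 0.1129]
orientation: [0.387, -3.117, 0.0]
wrist_force: [0.5, -0.6, -1.1]
grip_width: 0.0634
```

```bash
python3 - <<'E'
from h import *
import pickle
s=st(); print(np.array(s['eef_pos'])); f=grab('wrist','w7'); t=grab('top'); pickle.dump([f,t],open('f7.pkl','wb')); print(f['world_from_camera'].round(3).tolist())
cv2.imwrite('pics/c7.png',np.hstack([f['image'],cv2.resize(t['image'][120:260,220:300],(240,420))])[:,:,::-1])
C=cloud(f); z=C[...,2]; m=abs(z-.12)<.015; m[300:]=0; m[:,:30]=0; q=C[m]
A=np.c_[q[:,:2]-[.534,.170],np.ones(len(q))]; print(len(q),np.linalg.lstsq(A,q[:,2],rcond=None)[0]); print(cv2.minAreaRect(q[:,:2].astype(np.float32)))
E
```

```text
22.85 [0.5304 0.169  0.1129] [[-0.97, -0.245, -0.001], [-0.245, 0.97, -0.0], [0.001, -0.0, -1.0]] F [ 0.5 -0.6 -1.1] w 0.06344612057096571 q [ 0.31  0.22 -0.22  1.14 -0.    0.06]
[0.53039027 0.16903082 0.11292474]
[[-0.245, -0.924, -0.293, 0.455], [0.969, -0.234, -0.075, 0.152], [0.001, -0.302, 0.953, 0.245], [0.0, 0.0, 0.0, 1.0]]
27520 [0.00961483 0.00193191 0.12277533]
((0.49910473823547363, 0.1627662628889084), (0.08129685372114182, 0.09079910814762115), 14.225236892700195)
```

View pics/c7.png

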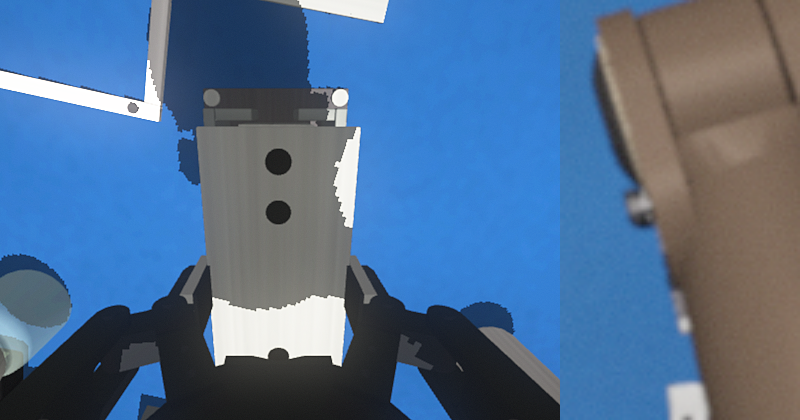

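The plate is turned. Its robot-side end has corners at (197,127) and (361,126). The nest's flange end is beyond it, with pads at (211,97) and (340,97). I'll compare plate and nest in nest coordinates.

```bash
cat >> h.py <<'E'
NC=np.array([.534,.1702]); NA=.2479
def tonest(P):
    d=np.asarray(P)[...,:2]-NC; c,s=np.cos(NA),np.sin(NA); return np.stack([d[...,0]*c+d[...,1]*s,-d[...,0]*s+d[...,1]*c],-1)
E
python3 - <<'E'
from h import *
import pickle
f,t=pickle.load(open('f7.pkl','rb')); C=cloud(f); z=C[...,2]
P=onplane(f,np.array([196.5,361]),np.array([126.5,126]),.1228); print('plate end nest frame',tonest(P)*1e3)
m=(abs(z-.0615)<.008); m[126:]=0; v,u=np.nonzero(m); print(m.sum(), u.min() if len(u) else 0,u.max(),v.min(),v.max())
q=tonest(onplane(f,u,v,.062))*1e3; print('rim', np.percentile(q[:,0],[1,50]),np.percentile(q[:,1],[.5,1,99,99.5]))
m=(abs(z-.005)<.004); m[110:]=0; m[:,:200]=0;m[:,352:]=0; v,u=np.nonzero(m); g=f['image'][v,u].astype(int); k=(g[:,2]-g[:,0])<40; q=tonest(onplane(f,u[k],v[k],.005))*1e3; print('flange',np.percentile(q[:,0],[1]),np.percentile(q[:,1],[1,99]))
print('tcp',tonest(get_state()['eef_pos'])*1e3)
cr=f['image'][75:135,180:380]; cv2.imwrite('pics/w7c.png',cv2.resize(cr,None,fx=4,fy=4,interpolation=cv2.INTER_CUBIC)[:,:,::-1])
E
```

```text
plate end nest frame [[-76.09798837 -30.81931609]
 [-76.27442339  34.38699807]]
1360 202 346 108 125
rim [-84.17044372 -80.81924271] [-42.7913273  -42.49821409  41.09821251  41.29157389]
flange [-156.20985758] [-53.48975542  52.52366122]
tcp [-3.64289517 -0.22682872]
```

View pics/w7c.png

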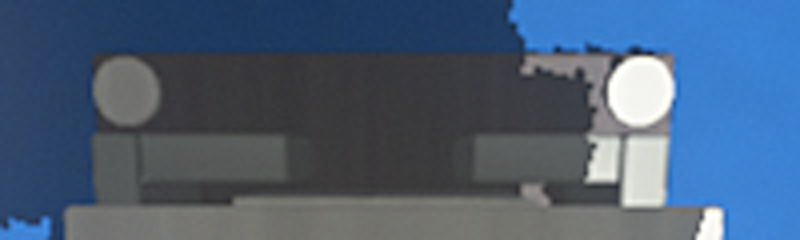

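Seen in this view the plate is roughly +2.4 mm across and −1.5 mm along from the nest. I'll go low over the rim, applying part of the correction, and compare again at equal range.

Request:
{"api": "servo_tool", "payload": {
  "translation": [
    [-1.5, -1.2, 15],
    [0, 0, 20],
    [0, 0, 12],
    [0, 0, 6],
    [0, 0, 0]
  ],
  "rotation": [
    [0, 0, 0],
    [0, 0, 0],
    [0, 0, 0],
    [0, 0, 0],
    [0, 0, 0]
  ],
  "jaw": [0.5, 0.5, 0.5, 0.5, 0.5]
}}

```text
clock: 23.58
eef_pos: [0.5323, 0.1683, 0.0603]
orientation: [0.389, -3.117, 0.0]
wrist_force: [0.2, 0.8, -1.4]
grip_width: 0.0629
```

```bash
python3 - <<'E'
from h import *
import pickle
st(); f=grab('wrist','w8'); s=grab('side'); pickle.dump([f,s],open('f8.pkl','wb'))
cv2.imwrite('pics/c8.png',np.vstack([cv2.resize(f['image'][60:220,160:400],(800,533),interpolation=cv2.INTER_CUBIC)])[:,:,::-1])
print('tcp',tonest(get_state()['eef_pos'])*1e3)
C=cloud(f);z=C[...,2]; print('plate z',np.nanmedian(z[180:230,240:320]), [np.nanmedian(z[v-2:v+3,260:300]) for v in (150,180,220,260)], [np.nanmedian(z[180:230,u-3:u+3]) for u in (220,280,340)])
E
```

```text
23.575 [0.5323 0.1683 0.0603] [[-0.969, -0.246, -0.001], [-0.246, 0.969, -0.0], [0.001, -0.0, -1.0]] F [ 0.2  0.8 -1.4] w 0.06291760649288544 q [ 0.31  0.25 -0.29  1.03 -0.    0.06]
tcp [-1.47137142 -1.41317397]
plate z 0.0695304357134223 [np.float64(0.06967944969706877), np.float64(0.06940150456761582), np.float64(0.0696046872312585), np.float64(0.06948979135258833)] [np.float64(0.06950104631326634), np.float64(0.06952952693329018), np.float64(0.06948664146847629)]
```

View pics/c8.png

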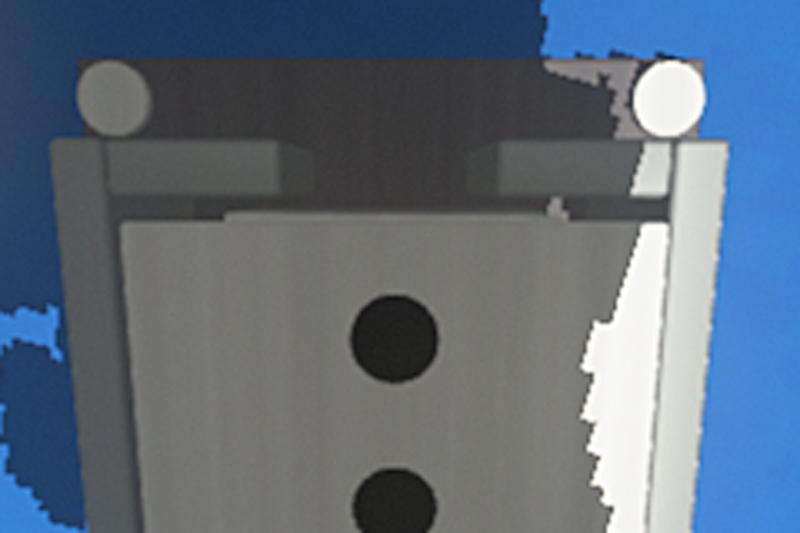

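The plate's end sits between the corner angles. Crop columns: plate edges at about 120 and 670, inner wall faces at about 110 and 672. The short wall top runs over rows 140–193 and the plate end is at row 222, so only small corrections are left.

```bash
python3 - <<'E'
from h import *
import pickle
f,s=pickle.load(open('f8.pkl','rb'))
k=240/800
def N(p,z): p=(np.array(p,float)+.5)*k-.5; return tonest(onplane(f,p[:,0]+160,p[:,1]+60,z))*1e3
print('plate end',N([(120.5,222),(669.5,222)],.0695))
print('rim outer',N([(52,140),(728,141)],.062))
print('rim short wall inner edge',N([(150,193),(600,195)],.062))
print('inner long walls, at top edge',N([(106,196),(672,196)],.062), N([(136,530),(646,530)],.062)); print('plate side low',N([(145,530)],.0695))
print('end edge nest angle',np.diff(N([(130,222.),(660,222)],.0695),axis=0))
C=cloud(f); 
print('far holes', N([(395,338),(395,505)],.0695))
E
```

```text
plate end [[-74.44726448 -32.51699174]
 [-74.48809568  33.1074019 ]]
rim outer [[-83.94998636 -42.18091736]
 [-83.89036337  41.55766182]]
rim short wall inner edge [[-77.67994163 -30.51345931]
 [-77.47557665  26.10028358]]
inner long walls, at top edge [[-77.31518469 -36.0770504 ]
 [-77.36088966  35.17528768]] [[-32.70413699 -35.79812923]
 [-32.73042109  35.36778797]]
plate side low [[-35.38493148 -32.54333958]]
end edge nest angle [[-3.94180965e-02  6.33532396e+01]]
far holes [[-60.61633867   0.30020919]
 [-38.8574648    0.31901582]]
```

Request:
{"api": "servo_tool", "payload": {
  "translation": [
    [0, -0.6, 2],
    [0, 0, 5],
    [0, 0, 7],
    [0, 0, 7],
    [0, 0, 5],
    [0, 0, 2],
    [0, 0, 0]
  ],
  "rotation": [
    [0, 0, 0],
    [0, 0, 0],
    [0, 0, 0],
    [0, 0, 0],
    [0, 0, 0],
    [0, 0, 0],
    [0, 0, 0]
  ],
  "jaw": [0.5, 0.5, 0.5, 0.5, 0.5, 0.5, 0.5]
}}

```text
clock: 24.55
eef_pos: [0.5326, 0.1677, 0.0325]
orientation: [0.389, -3.117, 0.0]
wrist_force: [-0.3, -0.5, -1.8]
grip_width: 0.0638
```

Request:
{"api": "servo_tool", "payload": {
  "translation": [
    [0, 0, 1.5],
    [0, 0, 0.5],
    [0, 0, 0]
  ],
  "rotation": [
    [0, 0, 0],
    [0, 0, 0],
    [0, 0, 0]
  ],
  "jaw": [0.5, 0.5, 0.5]
}}

```text
clock: 24.92
eef_pos: [0.5327, 0.1678, 0.0308]
orientation: [-0.389, 3.117, 0.0]
wrist_force: [0.1, 0.1, -1.3]
grip_width: 0.0634
```

No lateral force, so it is passing the corners freely.

Request:
{"api": "servo_tool", "payload": {
  "translation": [
    [0, 0, 1],
    [0, 0, 0.5],
    [0, 0, 0.5],
    [0, 0, 0]
  ],
  "rotation": [
    [0, 0, 0],
    [0, 0, 0],
    [0, 0, 0],
    [0, 0, 0]
  ],
  "jaw": [0.5, 0.5, 0.5, 0.5]
}}

```text
clock: 25.42
eef_pos: [0.5326, 0.1677, 0.0286]
orientation: [0.389, -3.117, 0.0]
wrist_force: [-0.8, 0.1, -0.8]
grip_width: 0.0633
```

Request:
{"api": "servo_tool", "payload": {
  "translation": [
    [0, 0, 0.5],
    [0, 0, 0]
  ],
  "rotation": [
    [0, 0, 0],
    [0, 0, 0]
  ],
  "jaw": [0.5, 0.5]
}}

```text
clock: 25.68
eef_pos: [0.5327, 0.1678, 0.0282]
orientation: [-0.389, 3.117, 0.0]
wrist_force: [0.2, -0.4, -0.6]
grip_width: 0.0635
```

Request:
{"api": "servo_tool", "payload": {
  "translation": [
    [0, 0, 0.5],
    [0, 0, 0.4],
    [0, 0, 0]
  ],
  "rotation": [
    [0, 0, 0],
    [0, 0, 0],
    [0, 0, 0]
  ],
  "jaw": [0.5, 0.5, 0.5]
}}

```text
clock: 26.05
eef_pos: [0.533, 0.1679, 0.0282]
orientation: [-0.389, 3.116, 0.0]
wrist_force: [-1.7, 0.3, 5.2]
grip_width: 0.0632
```

```bash
python3 - <<'E'
from h import *
st(); f=grab('wrist','w9'); z=cloud(f)[...,2]
print([np.nanmedian(z[v-2:v+3,260:300]) for v in (150,180,220,260)], [np.nanmedian(z[180:230,u-3:u+3]) for u in (220,280,340)])
E
```

```text
26.05 [0.533  0.1679 0.0282] [[-0.969, -0.246, 0.001], [-0.246, 0.969, 0.0], [-0.001, 0.0, -1.0]] F [-1.7  0.3  5.2] w 0.06321696524973039 q [ 0.31  0.27 -0.34  0.96  0.    0.06]
[np.float64(0.037518791951343056), np.float64(0.03742505295350444), np.float64(0.03749469923679012), np.float64(0.037415961599654254)] [np.float64(0.037339736202965844), np.float64(0.037484986019417896), np.float64(0.037354361439605945)]
```

On the stack, with the top face at 37.5 mm as it should be. I'll let go and withdraw.

Request:
{"api": "servo_tool", "payload": {
  "translation": [
    [0, 0, 0],
    [0, 0, 0],
    [0, 0, 0],
    [0, 0, 0],
    [0, 0, 0],
    [0, 0, 0]
  ],
  "rotation": [
    [0, 0, 0],
    [0, 0, 0],
    [0, 0, 0],
    [0, 0, 0],
    [0, 0, 0],
    [0, 0, 0]
  ],
  "jaw": [0.78, 0.82, 0.9, 1, 1, 1],
  "squeeze": 20
}}

```text
clock: 26.85
eef_pos: [0.5327, 0.1678, 0.0273]
orientation: [0.389, -3.117, 0.0]
wrist_force: [0.6, -0.4, 0.1]
grip_width: 0.0854
```

Request:
{"api": "servo_tool", "payload": {
  "translation": [
    [0, 0, -3],
    [0, 0, -8],
    [0, 0, -15],
    [0, 0, -25],
    [0, 0, -35],
    [0, 0, -35],
    [20, 0, -20],
    [35, 0, 0],
    [35, 0, 0],
    [0, 0, 0],
    [0, 0, 0]
  ],
  "rotation": [
    [0, 0, 0],
    [0, 0, 0],
    [0, 0, 0],
    [0, 0, 0],
    [0, 0, 0],
    [0, 0, 0],
    [0, 0, 0],
    [0, 0, 0],
    [0, 0, 0],
    [0, 0, 0],
    [0, 0, 0]
  ],
  "jaw": [1, 1, 1, 1, 1, 1, 1, 1, 1, 1, 1]
}}

```text
clock: 28.22
eef_pos: [0.4462, 0.1459, 0.1694]
orientation: [-0.389, 3.115, 0.001]
wrist_force: [0.6, -0.1, -0.5]
grip_width: 0.0853
```

```bash
python3 - <<'E'
from h import *
import pickle
st(); f=grab('wrist','w10'); t=grab('top'); s=grab('side'); pickle.dump([f,t,s],open('f10.pkl','wb'))
cv2.imwrite('pics/c10.png',np.hstack([f['image'],np.vstack([cv2.resize(s['image'][160:260,230:360],(240,180)),cv2.resize(t['image'][120:280,220:380],(240,240))])])[:,:,::-1])
E
```

```text
28.225 [0.4462 0.1459 0.1694] [[-0.969, -0.246, 0.002], [-0.246, 0.969, 0.001], [-0.002, 0.0, -1.0]] F [ 0.6 -0.1 -0.5] w 0.08531113159621619 q [ 0.32  0.03 -0.3   1.23 -0.    0.07]
```

The picture limit is reached, so I'll check by depth numbers from the side and top cameras.

```bash
python3 - <<'E'
from h import *
import pickle
f,t,s=pickle.load(open('f10.pkl','rb')); f0=pickle.load(open('f0.pkl','rb'))
for n,F in (('side',s),('top',t)):
    C=cloud(F).reshape(-1,3); b=tonest(C); ok=(abs(b[:,0])<70)&(abs(b[:,1])<30)if 0 else (abs(b[:,0])<.07)&(abs(b[:,1])<.03)
    q=C[ok]; q=q[(q[:,2]>.01)&(q[:,2]<.06)]; A=np.c_[q[:,:2]-NC,np.ones(len(q))]; print(n,len(q),np.median(q[:,2]),np.linalg.lstsq(A,q[:,2],rcond=None)[0], 'spread',np.percentile(q[:,2],[2,98]))
    k=(abs(C[:,2]-.0375)<.008)&(abs(b[:,0])<.078)&(abs(b[:,1])<.036); g=b[k]*1e3; print(' plate extent',np.percentile(g,[.5,99.5],axis=0).round(1))
for i,(a,b,n) in enumerate(((t,f0[0],'top'),(s,f0[1],'side'))):
    d=np.abs(a['image'].astype(int)-b['image']).sum(-1)
    for nm,P in dict(jar=(.683,-.032,.085),ins=(.669,-.149,.07),bottle=(.628,.409,.19),short=(.347,.157,.0025)).items():
        u,v=proj(a,P).astype(int); w=d[max(v-14,0):v+14,max(u-14,0):u+14]; print(n,nm,(u,v),'changed px',(w>90).mean().round(2))
E
```

```text
side 963 0.0376110566771406 [-0.04550211  0.15598028  0.03583422] spread [0.01240396 0.04099106]
 plate extent [[-73.9 -34.7]
 [ 77.2  35.9]]
top 230 0.03699137827454002 [ 0.02826756 -0.00783909  0.03560653] spread [0.03339711 0.0415747 ]
 plate extent [[ 39.9 -34.5]
 [ 77.6  31. ]]
top jar (np.int64(347), np.int64(130)) changed px 0.0
top ins (np.int64(390), np.int64(138)) changed px 0.0
top bottle (np.int64(167), np.int64(140)) changed px 0.0
top short (np.int64(274), np.int64(259)) changed px 0.67
side jar (np.int64(395), np.int64(234)) changed px 0.0
side ins (np.int64(417), np.int64(283)) changed px 0.0
side bottle (np.int64(294), np.int64(88)) changed px 0.0
side short (np.int64(216), np.int64(238)) changed px 0.26
```

The side depths are partly hidden by the arm, and its shadow covers the short plate in the pictures. I'll move so that the wrist camera looks straight down on the nest.

Request:
{"api": "servo_tool", "payload": {
  "translation": [
    [-20, 0, -5],
    [-35, 0, 0],
    [-35, 0, 0],
    [-35, 0, 0],
    [-30, 0, 0],
    [-15, 0, 0],
    [0, 0, 0],
    [0, 0, 0]
  ],
  "rotation": [
    [0, 0, 0],
    [0, 0, 0],
    [0, 0, 0],
    [0, 0, 0],
    [0, 0, 0],
    [0, 0, 0],
    [0, 0, 0],
    [0, 0, 0]
  ],
  "jaw": [1, 1, 1, 1, 1, 1, 1, 1]
}}

```text
clock: 29.38
eef_pos: [0.6099, 0.1873, 0.1729]
orientation: [0.389, -3.116, 0.0]
wrist_force: [-0.7, 0.3, 0.4]
grip_width: 0.0853
```

```bash
python3 - <<'E'
from h import *
st(); f=grab('wrist','w11'); C=cloud(f); b=tonest(C)*1e3; z=C[...,2]
m=(abs(z-.0375)<.004)&(abs(b[...,0])<85)&(abs(b[...,1])<45)
v,u=np.nonzero(m); print(len(u),u.min(),u.max(),v.min(),v.max())
q=C[m]; A=np.c_[q[:,:2]-NC,np.ones(len(q))]; print(np.median(q[:,2]),np.linalg.lstsq(A,q[:,2],rcond=None)[0])
mm=cv2.morphologyEx(m.astype(np.uint8),cv2.MORPH_OPEN,np.ones((5,5))); v,u=np.nonzero(mm)
r=cv2.minAreaRect(onplane(f,u,v,.0375)[:,:2].astype(np.float32)); print('plate',r,tonest(np.array(r[0]))*1e3)
m=(abs(z-.062)<.003)&(abs(b[...,0])<95)&(abs(b[...,1])<50); v,u=np.nonzero(m)
r=cv2.minAreaRect(onplane(f,u,v,.062)[:,:2].astype(np.float32)); print('rim',r,tonest(np.array(r[0]))*1e3)
# short plate
m=(abs(z-.0025)<.004)&((f['image'][...,2].astype(int)-f['image'][...,0])<25)&(np.hypot(C[...,0]-.347,C[...,1]-.157)<.08); q=C[m][:,:2].astype(np.float32)
if len(q): print('short',cv2.minAreaRect(q))
t=grab('top'); f0=__import__('pickle').load(open('f0.pkl','rb')); s=grab('side')
for a,b0,n in ((t,f0[0],'top'),(s,f0[1],'side')):
    d=np.abs(a['image'].astype(int)-b0['image']).sum(-1); u0,v0=proj(a,(.347,.157,.0025)).astype(int); print(n,(d[v0-14:v0+14,u0-14:u0+14]>90).mean())
E
```

```text
29.375 [0.6099 0.1873 0.1729] [[-0.969, -0.246, -0.001], [-0.246, 0.969, -0.0], [0.001, -0.0, -1.0]] F [-0.7  0.3  0.4] w 0.08525706413749386 q [0.3  0.35 0.09 1.32 0.   0.05]
14866 229 326 0 205
0.037352028950284166 [-0.00083151 -0.00031929  0.03736106]
plate ((0.5344766974449158, 0.16969795525074005), (0.1484772264957428, 0.06582673639059067), 14.235712051391602) [ 0.33893866 -0.60366379]
rim ((0.5382356643676758, 0.17045006155967712), (0.15961308777332306, 0.08460844308137894), 14.177926063537598) [ 4.16753668 -0.79688232]
top 0.5867346938775511
side 0.061224489795918366
```

```bash
python3 -c "
from h import *
print(job_done())"
```

```text
the job is handed in; nothing more can be done
None
```

The plate is in the nest, flat on the two straps and inside the corner angles. I handed the job in at about 29 s of the 70 s allowed. I slid it about 127 mm along the track until about 47 mm stuck out over the table's end. Then I gripped it by that end, laid it crosswise on the angles and let go. I took it again by the middle, turned it 90° and lowered it through the finger gaps until it touched the stack.

**Last checks (wrist camera, arm clear of the nest):**
- **Height and flatness:** the top face is at 37.4 mm, so the underside is about 35 mm above the table, and the slope is below 0.001 rad.
- **Position:** the centre is about 0.3 mm along and 0.6 mm across from the nest centre I had measured. The angle is within about 0.001 rad.
- **Contact on the way in:** I felt no noticeable sideways force while lowering.

**Checks that disagreed or were incomplete:**
- **Final picture:** the picture limit stopped me viewing it, so the final state was checked by numbers only.
- **Side and top depth checks:** neither gave a usable flatness check. The side spread was 12–41 mm, the top view had few points, and I put both down to the arm hiding part of the nest.
- **Rim length:** the last rim measurement was cut off at the image border, so only its width and angle were usable.
- **Short plate:** the top view still differed strongly at its spot in the last frame, and the side view a little. I think this is the arm's shadow or the arm itself, but I could not confirm it. Nothing I did should have touched it.
- **Other bystanders:** the jar, insulator and bottle showed no change. I did not check the frame and the dispenser.

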